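# Lock the hot-air gun on to dry a pot

### The job

Switch the clamped hot-air gun on so that it keeps running hands-free and dries the pot: squeeze its trigger paddle gently all the way in, push the side lock-on button in while you hold the trigger there, then ease the trigger until it stays caught on the lock, and let go. Do not force the trigger hard, and leave the pot and the other things on the bench where they are.

Things in the scene. Friction and masses are not known exactly. Their poses are not given: they have to be found in the camera images.
- stand: Steel stand fixed to the bench, base plate 170 x 130 x 12 mm; origin at the bench top. It clamps a hot-air gun in two aluminium collars, 68 mm dia., centred 52 mm before and 78 mm behind gun_axis. The stand's -x is the level heading of the nozzle.
- gun_axis (a point): Point on the axis of the grey straight-bodied hot-air gun (body 56 mm dia., steel nozzle), 200 mm above the bench. Axes: -x along the gun to the nozzle, dipping 35 degrees towards the pot; +z square to the gun, leaning 35 degrees from vertical towards the nozzle; -y to the gun's side with the lock button. The rubber-lined collars let the gun give along z, 8 N/mm.
- trigger_face (a point): Centre of the outer face of the black trigger paddle on the gun's upper side, 46 mm out from the gun's axis; moves with it. Axes as gun_axis: the paddle is pushed straight in along -z, 3 N to start, 8.4 N at its stop. Its face is slippery (friction 0.3), 70 mm along x, 38 mm along y, and stays clear of the body below when squeezed. Nothing but the cheek stands above it.
- cheek_top (a point): Middle of the top edge of the grey upright cheek beside the paddle, on its -y side: 36 mm long (x), 10 mm thick (y), top 20 mm above the free paddle face. It begins 2 mm beside the paddle. The lock button sticks out of its outer (-y) side. Axes as gun_axis.
- button_face (a point): Centre of the outer end of the black lock-on button, 18 mm dia., sticking 9 mm out of the cheek's outer side; moves with it. Axes as gun_axis: pushed along +y, 1.4 N to start, 3.9 N fully in. Its centre is 4 mm higher (+z) than the free paddle face, 13 mm higher than the squeezed one, and 40 mm to -y of trigger_face. Outside it, the way is free for a finger down to 15 mm below its centre.
- trigger (a joint): Trigger travel, m: 0 free, 0.009 fully in at its stop, 0.0055 when resting on the lock. A spring pushes it back out. Only when it is deeper than 0.0075 can the lock button go in; squeezing it fully again frees the lock.
- lock_button (a joint): Lock button travel, m: 0 out, 0.007 fully in; blocked at about 0.001 unless the trigger is nearly fully squeezed. A light spring pushes it back out unless the trigger has come back onto it; then it is kept at about 0.0055.
- wheel: Banding wheel in front of the nozzle: round plaster-white disc 170 mm dia. on a blue foot, top 50 mm above the bench; origin at the bench. Fixed.
- pot: Grey leather-hard clay pot, 92 mm dia., 100 mm tall, loose on the wheel; origin at its underside.
- mould_a: Two-part white plaster mould block, 115 x 80 x 72 mm; origin at its underside.
- mould_b: The same as mould_a.
- glaze_jar: White jar, 88 mm dia., 130 mm tall, with a brush to 200 mm; origin at its underside.
- rolling_pin: Wooden rolling pin, 54 mm dia., 360 mm long along its y, lying; origin at its underside.
- sponge: Tan sponge block, 70 x 50 x 28 mm, near the stand; origin at its underside.
- clay_bird: Little clay bird, 75 mm long, 50 mm tall, near the stand; origin at its underside.
- wood_knife: Spatula with a wooden handle lying on the bench, flat, about 20 mm high at most; origin at its underside.
- rib: Flat wooden potter's rib, 90 x 50 x 6 mm, lying; origin at its underside.
Things that resemble listed ones, but are neither listed nor needed, are in the scene too. What is shaped like the pot but purple is not meant.

How it is judged (in metres and radians):
On the way, in this order (a step that is already met when the one before it is completed fails the run):
1. the trigger is squeezed nearly fully in (over 7.5 mm) with the lock button still out (value of joint trigger above 0.0075 m and value of joint lock_button below 0.002 m), for 0.1 s.
2. the lock button is pushed in while the trigger is held squeezed (value of joint trigger above 0.0072 m and value of joint lock_button above 0.0045 m), for 0.1 s.
At the end, for the whole second after the job is handed in: The trigger rests by itself on the lock, 4.5 to 6.8 mm in and still, with the lock button kept in by more than 4 mm, and the pot stands upright within 10 mm of where it was (value of joint trigger between 0.0045 and 0.0068 m and value of joint lock_button above 0.004 m and velocity of joint trigger below 0.005 m/s and distance of pot from where it was at the start of the episode below 0.01 m and angle between pot's own z axis and vertical below 0.15 rad); the robot touches nothing.
It fails at once if the trigger is forced with more than 40 N (contact force between trigger and the fingers above 40 N).
It fails at once if the pot is shifted by more than 15 mm (distance of pot from where it was at the start of the episode above 0.015 m).
It fails at once if another thing on the bench is shifted by more than 30 mm (distance of any of mould_a, mould_b, glaze_jar, rolling_pin, sponge, clay_bird, wood_knife, rib from where it was at the start of the episode above 0.03 m).
It also fails if it takes over 38 s, if anything falls off the work surface, if the arm or the gripper's body presses on something with over 40 N, if the wrist force passes 120 N, or if a joint passes its speed limit or range.

### The arm

A 6-joint arm with a two-finger parallel gripper is mounted at the origin on the work surface. World frame = base frame: x ahead of the robot, y to its left, z up, the work surface at z = 0. Lengths are in m, angles in degrees, forces in N, time in s.
With the tool pointing down it reaches from about 0.425 to 1.125 m from the base axis. Payload 14.9 kg.
Tool frame: the origin (TCP) lies midway between the tips of the shut fingers; the grasp point (between the pads) lies 19 mm behind it; z points along the fingers, y is the direction in which the jaws open and shut (so a half turn about z gives the same grasp; the last joint's range is limited). The gripper opens to 91 mm and grips with 3 to 60 N. Pads are 32 mm wide; open, the fingers measure 118 mm over their backs; the gripper's body (76 mm by 178 mm) begins 60 mm behind the grasp point.
Start: joints at [64.097, 21.709, 99.362, -0, 58.929, -1.908], TCP at [0.285, 0.64, 0.214] pointing down, gripper open.
Joint ranges: [-158.91, 158.91], [-42.39, 125.64], [0.06, 152.35], [-60.88, 240.88], [17.5, 164.5], [-176.32, 176.32]. Speed limits (degrees/s): [108.29, 108.29, 136.94, 180, 180, 180].

### API

Orientations are given as a 3x3 rotation matrix whose columns are the frame's x, y, z axes.
In Python, from workcell import ctrl gives the robot as it stands.
- The arm moves only by the tool arm_command, never from a script. Its argument "plan" is a list of rows, each an object of numbers: "x", "y", "z": the shift along the tool's x, y, z in cm; "spin": the turn about the tool's z in rad. A call has 1 to 20 rows; each row is the pose to reach, as a shift and turn from the pose commanded when the call began, along the tool's axes at that moment; what a row does not reach only later rows make up. A row lasts 1/12 s, in which the tool goes at most 41.7 mm and 7.16 degrees, less where a joint would pass 70% of its speed; a pose out of reach is approached as far as the arm can. A call with a gripper value outside its range is refused whole. "fingers" is the gripper's target within -1 to 1 (fully open at 1, half-way at 0, shut at -1), set as the call begins (left out, the last holds). The fingers move at their own pace and stop on an object; "newtons" is the grip in N (left out, the last holds). Time passes only in rows, so rows that repeat a pose let the fingers close. It gives the time, the measured TCP pose, the force and the opening at its end, in the units of the state.
- ctrl.observe(): the state, without advancing time (a new reading comes with each control period).
- ctrl.get_image(name): name is "scene" or "top" or "wrist"; returns a dict with "image" (384x512x3 uint8, red, green, blue), "mtx" (3x3 intrinsics, pixels), "k1" (the pictures are not rectified: a ray, as slopes to the right and down, at radius r is drawn at 1 + k1 r^2 times it, then the intrinsics apply), "camera_from_world" (4x4, takes a point from world to camera coordinates); the wrist camera has in their place "tool_from_camera" (4x4, takes a point from camera to tool coordinates, whose origin is the TCP and whose axes are the flange's). Camera axes: x right, y up, looking along -z (the intrinsics and any distortion apply to the point x, -y, -z); pixel columns grow to the right and rows downward; lengths in m; the calibration is good to about 2 mm. A picture is of the moment at which its call begins: read the wrist's pose just before it. There is no depth.
- ctrl.sign_off(): hands the job in, once; it reports no verdict.
The state is a dict: "t": time; "joints": joint angles; "dq": joint speeds; "joint_efforts": joint torques, N m; "ee_pos": TCP position; "orientation": TCP orientation; "contact_force": force on the tool from outside, world axes, zero at the start; "moment": the same for the moment, N m; "gripper_width": finger opening in m.
Only numpy, scipy, OpenCV 4.12 (cv2) and the standard library are available. Lean on these libraries where they do the work, as an engineer would, in place of code of your own. Each camera call takes 0.05 s, during which the arm holds its last target. There are 200 camera calls.

## Working session

There is one attempt and no reset: what is moved stays moved. The work goes in short steps, Python scripts to look and compute and a tool call to move; the robot and the scene stay as the last step left them, time stands still between calls to the robot, and variables do not carry over. Pictures are saved under pics/ and viewed, about 8 in all and at most 12, crops included, and the job is handed in when it is done.

Besides the shell and the picture viewer there is one more tool, called after "Request:" as a command line: name --argument value ..., lists and objects as JSON in quotes. arm_command: Moves the arm, as the interface text tells. Its arguments: {"type":"object","properties":{"plan":{"type":"array"},"fingers":{"type":"number"},"newtons":{"type":"number"}},"required":["plan"]}

```bash
mkdir -p pics && ls
python3 - <<'E'
from workcell import ctrl
import cv2,numpy as np
s=ctrl.observe();print({k:np.round(v,3).tolist() for k,v in s.items()})
for n in("scene","top"):
    d=ctrl.get_image(n);cv2.imwrite(f"pics/{n}0.png",d["image"][:,:,::-1]);print(n,d["mtx"].tolist(),d["k1"],np.round(d["camera_from_world"],4).tolist())
    np.savez(f"{n}.npz",**d)
E
```

```text
pics
{'t': 0.0, 'joints': [64.097, 21.738, 99.395, -0.001, 58.928, -1.907], 'dq': [0.014, -0.003, -0.1, 0.038, -0.039, 0.002], 'joint_efforts': [0.001, -76.371, -43.437, 0.065, 0.042, -0.0], 'ee_pos': [0.284, 0.639, 0.213], 'orientation': [[-0.914, 0.407, -0.0], [0.407, 0.914, -0.001], [0.0, -0.001, -1.0]], 'contact_force': [-0.981, 0.559, -0.216], 'moment': [-0.021, -0.0, 0.015], 'gripper_width': 0.091}
scene [[418.7519385665952, 0.0, 251.88289782368523], [0.0, 418.7519385665952, 190.65910613891307], [0.0, 0.0, 1.0]] 0.040095827253376085 [[-0.4511, 0.8923, 0.0173, 0.2253], [-0.6796, -0.356, 0.6414, 0.2867], [0.5785, 0.2776, 0.767, -1.6285], [0.0, 0.0, 0.0, 1.0]]
top [[350.84883400869126, 0.0, 257.97821029541143], [0.0, 350.84883400869126, 185.11063147753367], [0.0, 0.0, 1.0]] -0.03051601227730369 [[0.0178, -0.9992, 0.0364, -0.0145], [0.9838, 0.024, 0.1776, -0.5911], [-0.1783, 0.0327, 0.9834, -1.007], [0.0, 0.0, 0.0, 1.0]]
```

View pics/scene0.png

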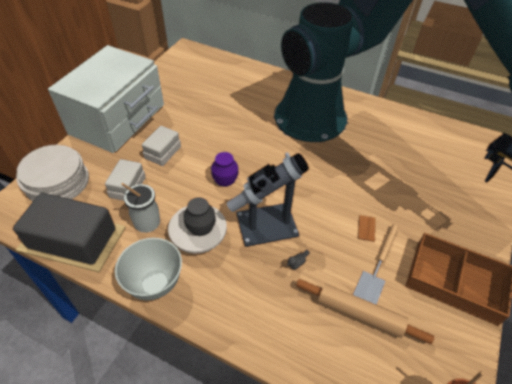

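View pics/top0.png

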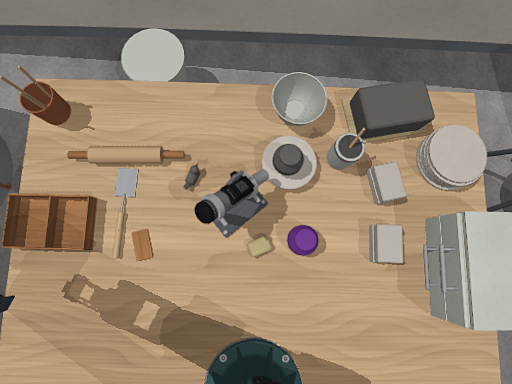

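The top view shows the gun at about (235,195), the grey pot on the wheel at (288,158), and the purple lookalike at (303,240), which I reject. The dark jar on the right and the brown pot at the far left are not the gun. Next I take one close crop of each view.

Run:
```python
import cv2,numpy as np
t=cv2.imread("pics/top0.png")[135:245,185:325];s=cv2.imread("pics/scene0.png")[140:255,165:315]
a=cv2.resize(t,None,fx=5,fy=5,interpolation=cv2.INTER_CUBIC);b=cv2.resize(s,None,fx=5,fy=5,interpolation=cv2.INTER_CUBIC)
cv2.imwrite("pics/ct.png",a);cv2.imwrite("pics/cs.png",b)
```

```text
(no output)
```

View pics/ct.png

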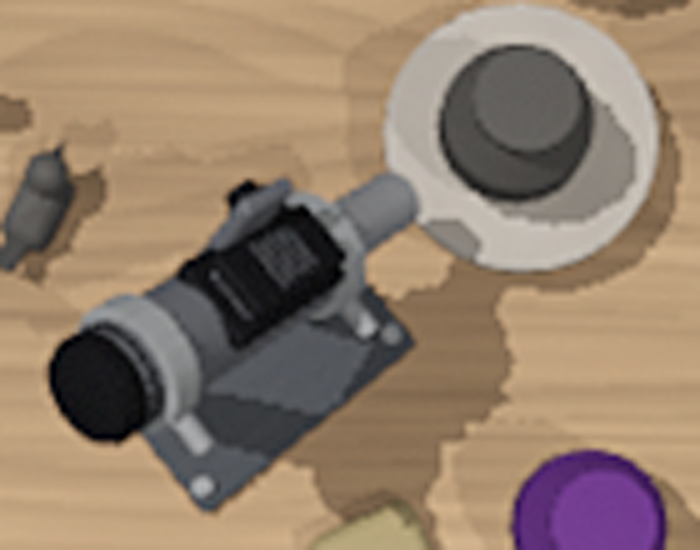

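View pics/cs.png

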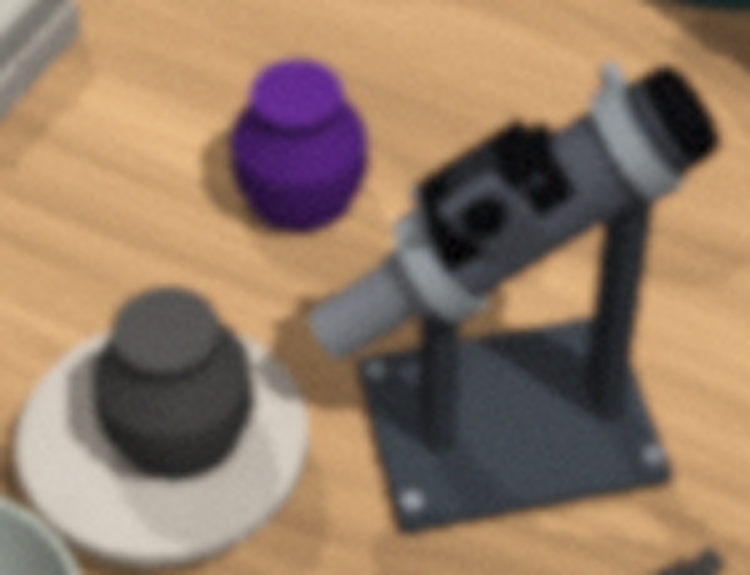

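The scene crop shows the lock button at full-frame px (262,183), on the cheek's outer side, with the paddle behind it. The top crop shows the paddle centred near (238,189), the cheek and button just beside it at (233,174), and the dark base plate with corners at (267,204) and (227,237). The tool stays vertical because only spin is available. So I will press the paddle with the tail-side edge of one finger tip and reach the button with the other finger. Next I triangulate.

```bash
cat > h.py <<'E'
import numpy as np,cv2
def cam(n):
    d=np.load(f"{n}.npz");return d["mtx"],float(d["k1"]),d["camera_from_world"]
def ray(c,uv):
    K,k,T=c;p=cv2.undistortPoints(np.array([[uv]],float),K,np.array([k,0,0,0.]))[0,0]
    R=T[:3,:3];o=-R.T@T[:3,3];v=R.T@np.array([p[0],-p[1],-1]);return o,v/np.linalg.norm(v)
def plane(c,uv,z):
    o,v=ray(c,uv);return o+v*(z-o[2])/v[2]
def tri(rs):
    A=sum(np.eye(3)-np.outer(v,v) for o,v in rs);b=sum((np.eye(3)-np.outer(v,v))@o for o,v in rs)
    p=np.linalg.solve(A,b);return p,[np.linalg.norm(np.cross(p-o,v)) for o,v in rs]
def proj(c,P):
    K,k,T=c;q=T[:3,:3]@P+T[:3,3];s=np.array([q[0],-q[1]])/-q[2];s=s*(1+k*s@s);return K[:2,:2]@s+K[:2,2]
def frame(a): # a: heading of nozzle (deg, world)
    h=np.array([np.cos(a),np.sin(a),0]);u=np.array([0,0,1.]);t=np.radians(35)
    x=-(np.cos(t)*h-np.sin(t)*u);z=np.cos(t)*u+np.sin(t)*h;return np.c_[x,np.cross(z,x),z]
E
python3 - <<'E'
from h import *
T,S=cam("top"),cam("scene")
ct=lambda x,y:(x/5+185-.4,y/5+135-.4); cs=lambda x,y:(x/5+165-.4,y/5+140-.4)
# plate corners z=.012
A=plane(T,ct(414,343),.012);B=plane(T,ct(210,512),.012);print("plate top",A,B,np.linalg.norm(A-B))
Q=[plane(S,cs(*p),.012) for p in((403,522),(670,475),(360,365))];print("plate scene",Q,np.linalg.norm(Q[0]-Q[1]),np.linalg.norm(Q[0]-Q[2]))
for e in((A-B),(Q[0]-Q[1])):print("heading",np.degrees(np.arctan2(e[1],e[0])))
C=(Q[1]+Q[2])/2;print("stand centre? ",C)
print("button",tri([ray(T,ct(240,195)),ray(S,cs(485,214))]))
print("pot on wheel",plane(T,ct(525,97),.15), plane(S,cs(165,340),.15))
# tail end cap & nozzle tip both views
print("nozzle",tri([ray(T,ct(400,200)),ray(S,cs(333,335))]))
# paddle corners top
for p in((185,268),(238,345),(345,265),(300,205)):print(p,plane(T,ct(*p),.238))
E
```

```text
plate top [ 0.54220775 -0.03382574  0.012     ] [0.43549021 0.08951082 0.012     ] 0.16309671151220034
plate scene [array([0.6393733 , 0.04838748, 0.012     ]), array([0.53571946, 0.17554547, 0.012     ]), array([ 0.54917035, -0.02867448,  0.012     ])] 0.16405265719991727 0.11863859895529587
heading -49.13184845636382
heading -50.814527680395635
stand centre?  [0.5424449 0.0734355 0.012    ]
button (array([0.58457167, 0.06718305, 0.24292277]), [np.float64(0.0005900408626878389), np.float64(0.0005900408626877398)])
pot on wheel [ 0.66429537 -0.08574977  0.15      ] [ 0.67406475 -0.08101774  0.15      ]
nozzle (array([ 0.60905336, -0.01567545,  0.11977415]), [np.float64(0.002671504885800308), np.float64(0.0026715048858002286)])
(185, 268) [0.54781242 0.09395925 0.238     ]
(238, 345) [0.51007505 0.06660973 0.238     ]
(345, 265) [0.55123141 0.014834   0.238     ]
(300, 205) [0.58106956 0.03789835 0.238     ]
```

Request:
arm_command --plan '[{"z": -4}, {"z": -8}, {"z": -12}, {"z": -15}, {"x": -10, "y": -8, "z": -15, "spin": 0.1}, {"x": -20, "y": -16, "z": -15, "spin": 0.2}, {"x": -30, "y": -24, "z": -15, "spin": 0.3}, {"x": -40, "y": -33, "z": -15, "spin": 0.4}, {"x": -50.7, "y": -41.6, "z": -15, "spin": 0.45}, {"x": -50.7, "y": -41.6, "z": -15, "spin": 0.45}, {"x": -50.7, "y": -41.6, "z": -15, "spin": 0.45}, {"x": -50.7, "y": -41.6, "z": -15, "spin": 0.45}, {"x": -50.7, "y": -41.6, "z": -15, "spin": 0.45}, {"x": -50.7, "y": -41.6, "z": -15, "spin": 0.45}, {"x": -50.7, "y": -41.6, "z": -15, "spin": 0.45}, {"x": -50.7, "y": -41.6, "z": -15, "spin": 0.45}, {"x": -50.7, "y": -41.6, "z": -15, "spin": 0.45}, {"x": -50.7, "y": -41.6, "z": -15, "spin": 0.45}, {"x": -50.7, "y": -41.6, "z": -15, "spin": 0.45}, {"x": -50.7, "y": -41.6, "z": -15, "spin": 0.45}]' --fingers -0.2 --newtons 6

```text
invalid input
```

Request:
arm_command --plan '[{"x": 0, "y": 0, "z": -4, "spin": 0}, {"x": 0, "y": 0, "z": -8, "spin": 0}, {"x": 0, "y": 0, "z": -12, "spin": 0}, {"x": 0, "y": 0, "z": -15, "spin": 0}]' --fingers -0.2 --newtons 6

```text
t: 0.43
ee_pos: [0.2848, 0.6397, 0.3672]
orientation: [[-0.914, 0.407, 0.001], [0.407, 0.914, 0.002], [-0.0, 0.002, -1.0]]
contact_force: [0.9, -1.0, 1.3]
gripper_width: 0.0675
```

All four keys are needed in each row.

Request:
arm_command --plan '[{"x": -10, "y": -8, "z": 0, "spin": 0.1}, {"x": -20, "y": -16, "z": 0, "spin": 0.2}, {"x": -30, "y": -24, "z": 0, "spin": 0.3}, {"x": -40, "y": -33, "z": 0, "spin": 0.4}, {"x": -50.7, "y": -41.6, "z": 0, "spin": 0.45}, {"x": -50.7, "y": -41.6, "z": 0, "spin": 0.45}, {"x": -50.7, "y": -41.6, "z": 0, "spin": 0.45}, {"x": -50.7, "y": -41.6, "z": 0, "spin": 0.45}, {"x": -50.7, "y": -41.6, "z": 0, "spin": 0.45}, {"x": -50.7, "y": -41.6, "z": 0, "spin": 0.45}, {"x": -50.7, "y": -41.6, "z": 0, "spin": 0.45}, {"x": -50.7, "y": -41.6, "z": 0, "spin": 0.45}, {"x": -50.7, "y": -41.6, "z": 0, "spin": 0.45}, {"x": -50.7, "y": -41.6, "z": 0, "spin": 0.45}, {"x": -50.7, "y": -41.6, "z": 0, "spin": 0.45}, {"x": -50.7, "y": -41.6, "z": 0, "spin": 0.45}, {"x": -50.7, "y": -41.6, "z": 0, "spin": 0.45}, {"x": -50.7, "y": -41.6, "z": 0, "spin": 0.45}, {"x": -50.7, "y": -41.6, "z": 0, "spin": 0.45}, {"x": -50.7, "y": -41.6, "z": 0, "spin": 0.45}]'

```text
t: 2.1
ee_pos: [0.5782, 0.0542, 0.3638]
orientation: [[-0.646, 0.763, -0.0], [0.763, 0.646, 0.0], [0.0, -0.0, -1.0]]
contact_force: [-0.6, -1.4, 0.0]
gripper_width: 0.0366
```

Run:
```python
from workcell import ctrl
import cv2,numpy as np
s=ctrl.observe();d=ctrl.get_image("wrist")
np.savez("wrist1.npz",pos=s["ee_pos"],R=s["orientation"],**d)
print(s["t"],s["ee_pos"],s["gripper_width"],s["contact_force"],d["tool_from_camera"])
cv2.imwrite("pics/w1.png",d["image"][:,:,::-1])
```

```text
2.1 [0.57822324 0.05419731 0.36381991] 0.036600167176114334 [-0.62564528 -1.42659498  0.02671221] [[-1.37898846e-04  9.60886619e-01  2.76942026e-01  7.75924213e-02]
 [ 9.99999988e-01  1.51129483e-04 -2.64295507e-05  1.23021984e-03]
 [-6.72499067e-05  2.76942019e-01 -9.60886629e-01 -1.71529935e-01]
 [ 0.00000000e+00  0.00000000e+00  0.00000000e+00  1.00000000e+00]]
```

View pics/w1.png

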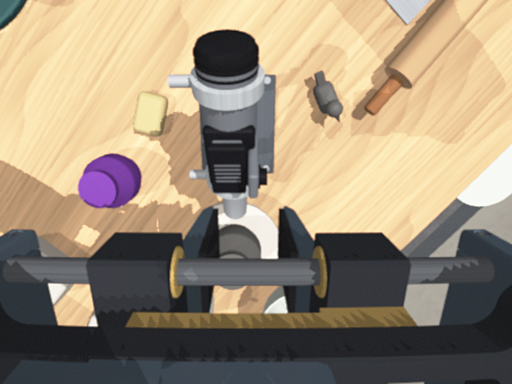

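The wrist view shows the gun from its tail side, with the button's edge near (263,177), the paddle around (228,160) and the fingers at (205,240) and (290,240). I crop it closer.

Run:
```python
import cv2
w=cv2.imread("pics/w1.png")[110:220,185:285]
w=cv2.convertScaleAbs(w,alpha=1.6,beta=15)
cv2.imwrite("pics/cw.png",cv2.resize(w,None,fx=5,fy=5,interpolation=cv2.INTER_CUBIC))
```

```text
(no output)
```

View pics/cw.png

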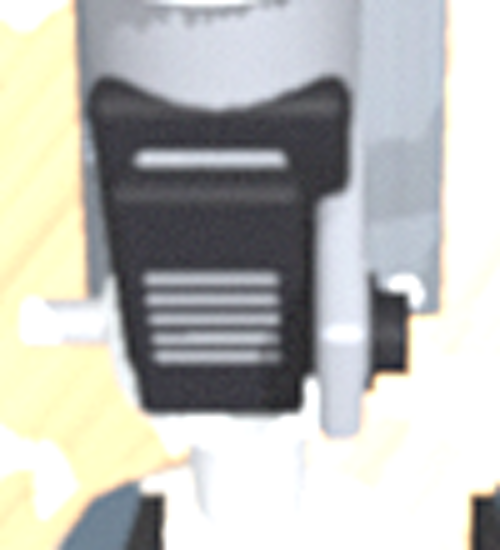

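```bash
cat >> h.py <<'E'
def wcam(f):
    d=np.load(f);T=np.eye(4);T[:3,:3]=d["R"];T[:3,3]=d["pos"];return d["mtx"],float(d["k1"]),np.linalg.inv(T@d["tool_from_camera"])
E
python3 - <<'E'
from h import *
T,S,W=cam("top"),cam("scene"),wcam("wrist1.npz")
ct=lambda x,y:(x/5+185-.4,y/5+135-.4); cs=lambda x,y:(x/5+165-.4,y/5+140-.4);cw=lambda x,y:(x/5+185-.4,y/5+110-.4)
rs=[ray(T,ct(240,195)),ray(S,cs(485,214)),ray(W,cw(408,332))]
B,e=tri(rs);print("B",B,e,[tri([rs[i],rs[j]])[0].round(4) for i,j in((0,1),(0,2),(1,2))])
F=frame(np.radians(-49.8));h=np.array([np.cos(np.radians(-49.8)),np.sin(np.radians(-49.8)),0])
print("gun axis if x=0",B-F@[0,-.04,.05])
def onp(c,uv,zz): # gun frame coords rel B; plane at gun z = zz rel B
    o,v=ray(c,uv);l=F.T@(o-B);m=F.T@v;return ((l+m*(zz-l[2])/m[2])*1000).round(1)
print("paddle plane (z -4):",[onp(W,cw(*p),-.004) for p in((112,190),(303,190),(143,410),(300,410),(90,85),(350,85))])
print("same, top cam:",[onp(T,ct(*p),-.004) for p in((185,268),(238,345),(345,265),(300,205))])
print("cheek top (z 16):",[onp(W,cw(*p),.016) for p in((318,195),(362,195),(325,432),(360,432))])
print("top cam cheek:",[onp(T,ct(*p),.016) for p in((215,248),(290,185),(275,180))])
print("button edges", [onp(W,cw(*p),z) for p,z in(((408,293),0.),((408,372),0.))])
# nozzle/tail axis lateral
ax=lambda P:F.T@(P-B)
P=tri([ray(T,ct(385,215)),ray(W,cw(250,500))])[0];print("nozzle",ax(P)*1000)
E
```

```text
B [0.58675776 0.06873178 0.24504845] [np.float64(0.002989507842540122), np.float64(0.0012865517617846433), np.float64(0.003538238135148498)] [array([0.5846, 0.0672, 0.2429]), array([0.5906, 0.0684, 0.2264]), array([0.5891, 0.0701, 0.2485])]
gun axis if x=0 [0.53769496 0.06481824 0.20409085]
paddle plane (z -4): [array([35.1, 52.6, -4. ]), array([35.2, 17.4, -4. ]), array([-30.7,  52.8,  -4. ]), array([-30.7,  18.5,  -4. ]), array([59.9, 53.8, -4. ]), array([59.9,  9.1, -4. ])]
same, top cam: [array([53.7, 19.5, -4. ]), array([57.9, 64.4, -4. ]), array([-26.9,  60.5,  -4. ]), array([-29.1,  22.1,  -4. ])]
cheek top (z 16): [array([53. , 14.6, 16. ]), array([53. ,  7.3, 16. ]), array([-12.3,  13.1,  16. ]), array([-12.3,   6.1,  16. ])]
top cam cheek: [array([48.1, 23.2, 16. ]), array([-14.2,  15.3,  16. ]), array([-8.6,  9.3, 16. ])]
button edges [array([11.5, -3. ,  0. ]), array([-12.7,  -4.2,   0. ])]
nozzle [-114.91365331   38.00088014  -43.17376005]
```

Request:
arm_command --plan '[{"x": -1, "y": 3, "z": 0, "spin": 0}, {"x": -2, "y": 6, "z": 0, "spin": 0}, {"x": -3, "y": 9, "z": 0, "spin": 0}, {"x": -3, "y": 9, "z": 0, "spin": 0}, {"x": -3, "y": 9, "z": 0, "spin": 0}, {"x": -3, "y": 9, "z": 0, "spin": 0}]' --fingers -0.03

```text
t: 2.65
ee_pos: [0.6661, 0.0892, 0.3637]
orientation: [[-0.647, 0.763, -0.001], [0.763, 0.647, -0.0], [0.0, -0.001, -1.0]]
contact_force: [-0.3, 0.5, 0.3]
gripper_width: 0.0446
```

Run:
```python
from workcell import ctrl
import cv2,numpy as np
from h import *
s=ctrl.observe();d=ctrl.get_image("wrist")
np.savez("wrist2.npz",pos=s["ee_pos"],R=s["orientation"],**d)
W=wcam("wrist2.npz");u=proj(W,np.array([.5868,.0687,.243]));print(s["ee_pos"],s["gripper_width"],u)
x0,y0=int(u[0])-75,max(0,int(u[1])-55);print(x0,y0)
w=cv2.convertScaleAbs(d["image"][y0:y0+110,max(x0,0):max(x0,0)+110,::-1],alpha=1.6,beta=15)
cv2.imwrite("pics/cw2.png",cv2.resize(w,None,fx=5,fy=5,interpolation=cv2.INTER_CUBIC))
```

```text
[0.66612509 0.08924949 0.3636566 ] 0.04461778622764311 [172.14297023 145.98880465]
97 90
```

View pics/cw2.png

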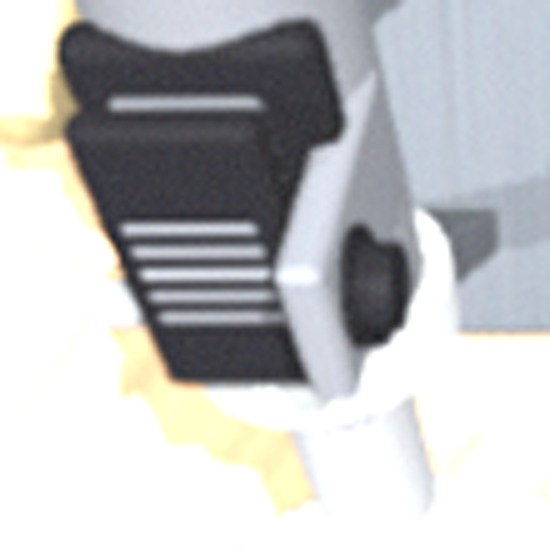

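The second wrist crop shows the button's end face at crop px (384,290), the cheek apex at (298,275), and the paddle ribs and corners clearly. I triangulate these from the two wrist views.

Run:
```python
from h import *
W1,W2=wcam("wrist1.npz"),wcam("wrist2.npz")
a=lambda x,y:(x/5+185-.4,y/5+110-.4); b=lambda x,y:(x/5+97-.4,y/5+90-.4)
pts={"button":((406,333),(385,290)),"apex":((343,333),(298,275)),"rib1L":((147,279),(122,229)),"rib1R":((278,279),(256,229)),
"rib5L":((155,356),(162,318)),"padNL":((145,410),(172,382)),"padTL":((110,190),(72,122)),"padTR":((303,190),(262,122)),"cheekN":((343,435),(335,397))}
F=frame(np.radians(-49.8));P={}
for k,(p,q) in pts.items():
    P[k],e=tri([ray(W1,a(*p)),ray(W2,b(*q))]);print(k,P[k].round(4),"res",round(e[0]*1000,1),"gun rel",((F.T@(P[k]-P["button"]))*1000).round(1))
d=P["padTL"]-P["padNL"];print("pad edge dir: heading",np.degrees(np.arctan2(-d[1],-d[0])),"dip",np.degrees(np.arctan2(d[2],np.hypot(d[0],d[1]))),"len",np.linalg.norm(d))
# top-view px check
T=cam("top");S=cam("scene")
print([((proj(T,P[k])-[185,135])*5).round() for k in("button","padNL","padTL")],((proj(S,P["button"])-[165,140])*5).round())
```

```text
button [0.5891 0.0703 0.2477] res 0.7 gun rel [0. 0. 0.]
apex [0.5767 0.0654 0.2621] res 0.0 gun rel [11.8 12.6  9.3]
rib1L [0.5426 0.0459 0.2466] res 0.1 gun rel [ 8.6 51.3 -7.4]
rib1R [0.5626 0.0624 0.2453] res 0.1 gun rel [ 7.6 25.3 -8.3]
rib5L [0.5551 0.0299 0.2298] res 0.1 gun rel [-17.7  52.   -9.5]
padNL [0.5623 0.0151 0.2178] res 0.4 gun rel [-37.5  56.1 -10.2]
padTL [0.5258 0.0572 0.2519] res 1.0 gun rel [ 27.7  56.8 -14.2]
padTR [0.5539 0.081  0.2538] res 0.8 gun rel [ 28.8  20.  -12.7]
cheekN [0.594  0.0454 0.2447] res 0.5 gun rel [-19.9  12.3  10.3]
pad edge dir: heading -49.022027317016864 dip 31.47217726879417 len 0.06537711631902629
[array([233., 182.]), array([342., 248.]), array([255., 308.])] [486. 214.]
```

Request:
arm_command --plan '[{"x": 0.4, "y": -2.5, "z": 0, "spin": 0}, {"x": 0.8, "y": -5, "z": 0, "spin": 0}, {"x": 1.2, "y": -7, "z": 0, "spin": 0}, {"x": 1.4, "y": -8.3, "z": 0, "spin": 0}, {"x": 1.4, "y": -8.3, "z": 0, "spin": 0}, {"x": 1.4, "y": -8.3, "z": 0, "spin": 0}, {"x": 1.4, "y": -8.3, "z": 2, "spin": 0}, {"x": 1.4, "y": -8.3, "z": 4, "spin": 0}, {"x": 1.4, "y": -8.3, "z": 6, "spin": 0}, {"x": 1.4, "y": -8.3, "z": 8, "spin": 0}, {"x": 1.4, "y": -8.3, "z": 9.5, "spin": 0}, {"x": 1.4, "y": -8.3, "z": 10.5, "spin": 0}, {"x": 1.4, "y": -8.3, "z": 11.3, "spin": 0}, {"x": 1.4, "y": -8.3, "z": 11.3, "spin": 0}, {"x": 1.4, "y": -8.3, "z": 11.3, "spin": 0}]'

```text
t: 3.95
ee_pos: [0.5948, 0.0457, 0.2512]
orientation: [[-0.646, 0.763, 0.0], [0.763, 0.646, 0.0], [-0.0, 0.0, -1.0]]
contact_force: [0.3, -0.1, -0.1]
gripper_width: 0.0442
```

Run:
```python
from workcell import ctrl
import cv2,numpy as np
o=[]
for n,f in(("scene",4),("top",5)):
    d=ctrl.get_image(n)["image"][:,:,::-1]
    c=d[130:240,205:325] if n=="scene" else d[150:230,190:290]
    o.append(cv2.resize(c,(400,int(400*c.shape[0]/c.shape[1])),interpolation=cv2.INTER_CUBIC))
H=max(i.shape[0] for i in o);o=[cv2.copyMakeBorder(i,0,H-i.shape[0],0,0,cv2.BORDER_CONSTANT) for i in o]
cv2.imwrite("pics/c3.png",cv2.convertScaleAbs(np.hstack(o),alpha=1.4,beta=15))
```

```text
(no output)
```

View pics/c3.png

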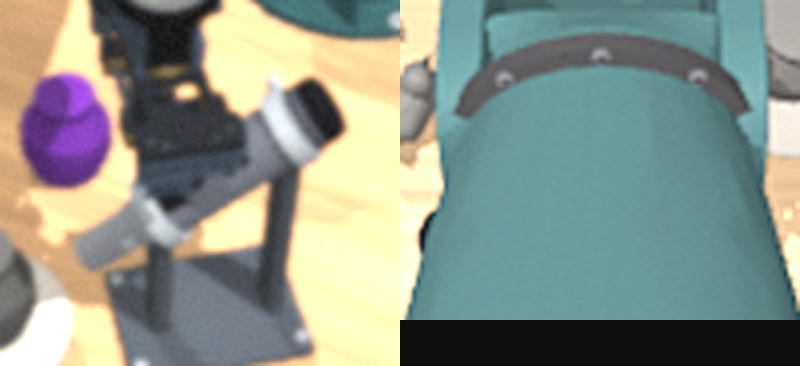

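The fingers straddle the cheek with no contact force. The outer finger hides the button in the scene view, and the arm blocks the top view. I now ease down along the paddle normal, watching the force.

Request:
arm_command --plan '[{"x": 0.2, "y": 0, "z": 0.29, "spin": 0}, {"x": 0.4, "y": 0, "z": 0.57, "spin": 0}, {"x": 0.57, "y": 0, "z": 0.82, "spin": 0}, {"x": 0.69, "y": 0, "z": 0.98, "spin": 0}, {"x": 0.69, "y": 0, "z": 0.98, "spin": 0}]'

```text
t: 4.47
ee_pos: [0.5895, 0.0511, 0.2407]
orientation: [[-0.646, 0.763, -0.001], [0.763, 0.646, -0.0], [0.0, -0.0, -1.0]]
contact_force: [0.4, 0.3, -0.9]
gripper_width: 0.044
```

Request:
arm_command --plan '[{"x": 0.06, "y": 0, "z": 0.08, "spin": 0}, {"x": 0.11, "y": 0, "z": 0.16, "spin": 0}, {"x": 0.17, "y": 0, "z": 0.25, "spin": 0}, {"x": 0.17, "y": 0, "z": 0.25, "spin": 0}]'

```text
t: 4.8
ee_pos: [0.5887, 0.0522, 0.2385]
orientation: [[-0.646, 0.764, -0.0], [0.764, 0.646, 0.0], [0.0, -0.0, -1.0]]
contact_force: [-1.1, -0.9, -0.3]
gripper_width: 0.0441
```

Request:
arm_command --plan '[{"x": 0.06, "y": 0, "z": 0.08, "spin": 0}, {"x": 0.11, "y": 0, "z": 0.16, "spin": 0}, {"x": 0.11, "y": 0, "z": 0.16, "spin": 0}, {"x": 0.11, "y": 0, "z": 0.16, "spin": 0}]'

```text
t: 5.13
ee_pos: [0.5883, 0.0529, 0.2373]
orientation: [[-0.646, 0.764, 0.0], [0.764, 0.646, -0.0], [-0.0, 0.0, -1.0]]
contact_force: [-0.0, -0.5, 1.9]
gripper_width: 0.0445
```

Request:
arm_command --plan '[{"x": 0.06, "y": 0, "z": 0.08, "spin": 0}, {"x": 0.11, "y": 0, "z": 0.16, "spin": 0}, {"x": 0.11, "y": 0, "z": 0.16, "spin": 0}, {"x": 0.11, "y": 0, "z": 0.16, "spin": 0}]'

```text
t: 5.47
ee_pos: [0.5875, 0.0538, 0.2356]
orientation: [[-0.646, 0.764, 0.0], [0.764, 0.646, -0.0], [-0.0, 0.0, -1.0]]
contact_force: [0.9, -1.6, 2.8]
gripper_width: 0.0445
```

Request:
arm_command --plan '[{"x": 0.06, "y": 0, "z": 0.08, "spin": 0}, {"x": 0.11, "y": 0, "z": 0.16, "spin": 0}, {"x": 0.11, "y": 0, "z": 0.16, "spin": 0}, {"x": 0.11, "y": 0, "z": 0.16, "spin": 0}]'

```text
t: 5.8
ee_pos: [0.5868, 0.0547, 0.2339]
orientation: [[-0.646, 0.764, 0.0], [0.764, 0.646, 0.0], [-0.0, 0.0, -1.0]]
contact_force: [0.9, -2.2, 4.8]
gripper_width: 0.0441
```

Request:
arm_command --plan '[{"x": 0.06, "y": 0, "z": 0.08, "spin": 0}, {"x": 0.11, "y": 0, "z": 0.16, "spin": 0}, {"x": 0.11, "y": 0, "z": 0.16, "spin": 0}, {"x": 0.11, "y": 0, "z": 0.16, "spin": 0}]'

```text
t: 6.13
ee_pos: [0.586, 0.0555, 0.2323]
orientation: [[-0.646, 0.763, 0.0], [0.763, 0.646, -0.0], [-0.0, 0.0, -1.0]]
contact_force: [2.0, -2.8, 4.3]
gripper_width: 0.0442
```

Request:
arm_command --plan '[{"x": 0.06, "y": 0, "z": 0.08, "spin": 0}, {"x": 0.11, "y": 0, "z": 0.16, "spin": 0}, {"x": 0.11, "y": 0, "z": 0.16, "spin": 0}, {"x": 0.11, "y": 0, "z": 0.16, "spin": 0}]'

```text
t: 6.47
ee_pos: [0.5854, 0.0563, 0.2308]
orientation: [[-0.646, 0.763, 0.0], [0.763, 0.646, -0.0], [-0.0, 0.0, -1.0]]
contact_force: [2.3, -3.2, 5.5]
gripper_width: 0.044
```

Request:
arm_command --plan '[{"x": 0.06, "y": 0, "z": 0.08, "spin": 0}, {"x": 0.06, "y": 0, "z": 0.08, "spin": 0}, {"x": 0.06, "y": 0, "z": 0.08, "spin": 0}]'

```text
t: 6.72
ee_pos: [0.5851, 0.0567, 0.2301]
orientation: [[-0.646, 0.764, 0.001], [0.764, 0.646, -0.0], [-0.001, 0.0, -1.0]]
contact_force: [2.4, -3.6, 7.0]
gripper_width: 0.0444
```

Request:
arm_command --plan '[{"x": 0.06, "y": 0, "z": 0.08, "spin": 0}, {"x": 0.06, "y": 0, "z": 0.08, "spin": 0}, {"x": 0.06, "y": 0, "z": 0.08, "spin": 0}]'

```text
t: 6.97
ee_pos: [0.5848, 0.0572, 0.2293]
orientation: [[-0.646, 0.763, 0.001], [0.763, 0.646, -0.0], [-0.001, 0.0, -1.0]]
contact_force: [2.3, -3.9, 7.0]
gripper_width: 0.044
```

Request:
arm_command --plan '[{"x": 0.06, "y": 0, "z": 0.08, "spin": 0}, {"x": 0.06, "y": 0, "z": 0.08, "spin": 0}, {"x": 0.06, "y": 0, "z": 0.08, "spin": 0}]'

```text
t: 7.22
ee_pos: [0.5846, 0.0575, 0.2288]
orientation: [[-0.646, 0.763, 0.001], [0.763, 0.646, -0.001], [-0.001, 0.001, -1.0]]
contact_force: [2.1, -5.2, 8.9]
gripper_width: 0.0443
```

Request:
arm_command --plan '[{"x": 0.03, "y": 0, "z": 0.04, "spin": 0}, {"x": 0.03, "y": 0, "z": 0.04, "spin": 0}, {"x": 0.03, "y": 0, "z": 0.04, "spin": 0}]'

```text
t: 7.47
ee_pos: [0.5845, 0.0576, 0.2286]
orientation: [[-0.646, 0.763, 0.001], [0.763, 0.646, -0.001], [-0.001, 0.001, -1.0]]
contact_force: [2.2, -5.2, 10.9]
gripper_width: 0.0444
```

The force slope has steepened, going from 8.3 to 10.4 and then 12 N along the normal, so the trigger is at its stop. Next I hold and close the fingers on the button.

Request:
arm_command --plan '[{"x": 0, "y": 0, "z": 0, "spin": 0}, {"x": 0, "y": 0, "z": 0, "spin": 0}, {"x": 0, "y": 0, "z": 0, "spin": 0}, {"x": 0, "y": 0, "z": 0, "spin": 0}, {"x": 0, "y": 0, "z": 0, "spin": 0}]' --fingers -0.45 --newtons 10

```text
t: 7.88
ee_pos: [0.584, 0.0572, 0.2283]
orientation: [[-0.646, 0.763, 0.0], [0.763, 0.646, -0.002], [-0.001, -0.001, -1.0]]
contact_force: [-0.8, -9.6, 10.8]
gripper_width: 0.0252
```

Request:
arm_command --plan '[{"x": 0, "y": 0, "z": 0, "spin": 0}, {"x": 0, "y": 0, "z": 0, "spin": 0}, {"x": 0, "y": 0, "z": 0, "spin": 0}, {"x": 0, "y": 0, "z": 0, "spin": 0}, {"x": 0, "y": 0, "z": 0, "spin": 0}]' --fingers -0.62

```text
t: 8.3
ee_pos: [0.5844, 0.0574, 0.2284]
orientation: [[-0.646, 0.763, 0.001], [0.763, 0.646, -0.001], [-0.002, 0.0, -1.0]]
contact_force: [1.2, -8.2, 9.3]
gripper_width: 0.0172
```

Request:
arm_command --plan '[{"x": 0, "y": 0, "z": 0, "spin": 0}, {"x": 0, "y": 0, "z": 0, "spin": 0}, {"x": 0, "y": 0, "z": 0, "spin": 0}, {"x": 0, "y": 0, "z": 0, "spin": 0}, {"x": 0, "y": 0, "z": 0, "spin": 0}, {"x": 0, "y": 0, "z": 0, "spin": 0}]' --fingers -1

```text
t: 8.8
ee_pos: [0.5835, 0.0569, 0.2282]
orientation: [[-0.646, 0.763, -0.001], [0.763, 0.646, -0.002], [-0.001, -0.002, -1.0]]
contact_force: [-5.6, -11.9, 12.6]
gripper_width: 0.0124
```

Request:
arm_command --plan '[{"x": 0, "y": -0.1, "z": 0, "spin": 0}, {"x": 0, "y": -0.2, "z": 0, "spin": 0}, {"x": 0, "y": -0.2, "z": 0, "spin": 0}, {"x": 0, "y": -0.2, "z": 0, "spin": 0}, {"x": 0, "y": -0.2, "z": 0, "spin": 0}]'

```text
t: 9.22
ee_pos: [0.5836, 0.0564, 0.2287]
orientation: [[-0.646, 0.764, 0.003], [0.764, 0.646, -0.0], [-0.002, 0.002, -1.0]]
contact_force: [4.9, -4.4, 8.1]
gripper_width: 0.0114
```

Run:
```python
from workcell import ctrl
import cv2,numpy as np
s=ctrl.observe();print(s["t"],s["ee_pos"],s["contact_force"],s["moment"],s["gripper_width"])
f=s["contact_force"];print("gy",f[0]*-.7638+f[1]*-.6455,"gz",f@np.array([.3705,-.4384,.819]))
```

```text
9.2167 [0.58355666 0.05643993 0.22866352] [ 4.91101167 -4.43929189  8.0765822 ] [-0.84470915 -0.88993798  0.01608531] 0.011370384953464064
gy -0.8854678004700673 gz 10.380436211210421
```

The fingers now pinch the cheek and pushed-in button (gap 11.4 mm, against about 12 expected), and the trigger is still at its stop with 10 N. I ease the trigger back along its normal while holding the button.

Request:
arm_command --plan '[{"x": -0.06, "y": 0, "z": -0.08, "spin": 0}, {"x": -0.11, "y": 0, "z": -0.16, "spin": 0}, {"x": -0.17, "y": 0, "z": -0.25, "spin": 0}, {"x": -0.23, "y": 0, "z": -0.33, "spin": 0}, {"x": -0.29, "y": 0, "z": -0.41, "spin": 0}, {"x": -0.34, "y": 0, "z": -0.49, "spin": 0}, {"x": -0.34, "y": 0, "z": -0.49, "spin": 0}, {"x": -0.34, "y": 0, "z": -0.49, "spin": 0}]' --fingers -1 --newtons 7

```text
t: 9.88
ee_pos: [0.5847, 0.0547, 0.2321]
orientation: [[-0.646, 0.764, 0.0], [0.764, 0.646, 0.001], [0.001, 0.001, -1.0]]
contact_force: [6.1, 4.6, -4.5]
gripper_width: 0.0108
```

Run:
```python
from workcell import ctrl
import numpy as np
s=ctrl.observe();print(s["t"],s["ee_pos"],s["contact_force"],s["gripper_width"])
f=s["contact_force"];print("gy",f[0]*-.7638+f[1]*-.6455,"gz",f@np.array([.3705,-.4384,.819]))
```

```text
9.8833 [0.58467166 0.05473038 0.23210026] [ 6.10456444  4.64047287 -4.45826822] 0.01079097958826524
gy -7.658091556369181 gz -3.423963857703907
```

Request:
arm_command --plan '[{"x": -0.06, "y": 0, "z": -0.08, "spin": 0}, {"x": -0.11, "y": 0, "z": -0.16, "spin": 0}, {"x": -0.17, "y": 0, "z": -0.25, "spin": 0}, {"x": -0.23, "y": 0, "z": -0.33, "spin": 0}, {"x": -0.23, "y": 0, "z": -0.33, "spin": 0}, {"x": -0.23, "y": 0, "z": -0.33, "spin": 0}]' --newtons 5

```text
t: 10.38
ee_pos: [0.5858, 0.0533, 0.2351]
orientation: [[-0.645, 0.764, -0.0], [0.764, 0.645, 0.002], [0.002, 0.001, -1.0]]
contact_force: [6.1, 7.4, -6.5]
gripper_width: 0.0111
```

Run:
```python
from workcell import ctrl
import numpy as np
s=ctrl.observe();print(s["t"],s["ee_pos"],s["contact_force"],s["gripper_width"])
f=s["contact_force"];print("gy",f[0]*-.7638+f[1]*-.6455,"gz",f@np.array([.3705,-.4384,.819]))
```

```text
10.3833 [0.58583734 0.05334197 0.23508156] [ 6.06270653  7.37866418 -6.51428108] 0.011074260757803819
gy -9.393622978513736 gz -6.323769815248533
```

Request:
arm_command --plan '[{"x": 0, "y": 0, "z": 0, "spin": 0}, {"x": 0, "y": 0, "z": 0, "spin": 0}, {"x": 0, "y": 0, "z": 0, "spin": 0}, {"x": 0, "y": 0.1, "z": 0, "spin": 0}, {"x": 0, "y": 0.2, "z": 0, "spin": 0}, {"x": 0, "y": 0.2, "z": 0, "spin": 0}]' --fingers 0

```text
t: 10.88
ee_pos: [0.5877, 0.0537, 0.2361]
orientation: [[-0.646, 0.764, 0.0], [0.764, 0.646, 0.0], [0.0, 0.0, -1.0]]
contact_force: [-0.2, -0.3, 0.1]
gripper_width: 0.0451
```

Request:
arm_command --plan '[{"x": -0.2, "y": 0, "z": -0.3, "spin": 0}, {"x": -0.6, "y": 0, "z": -0.9, "spin": 0}, {"x": -1.2, "y": 0, "z": -2, "spin": 0}, {"x": -1.5, "y": 0, "z": -4, "spin": 0}, {"x": -1.5, "y": 0, "z": -7, "spin": 0}, {"x": -1.5, "y": 0, "z": -10, "spin": 0}, {"x": -1.5, "y": 0, "z": -13, "spin": 0}, {"x": -2, "y": 3, "z": -13, "spin": 0}, {"x": -2.5, "y": 6, "z": -13, "spin": 0}, {"x": -3, "y": 9, "z": -13, "spin": 0}, {"x": -3, "y": 9, "z": -13, "spin": 0}, {"x": -3, "y": 9, "z": -13, "spin": 0}, {"x": -3, "y": 9, "z": -13, "spin": 0}]'

```text
t: 11.97
ee_pos: [0.6755, 0.0884, 0.3665]
orientation: [[-0.646, 0.764, -0.0], [0.764, 0.646, -0.0], [-0.0, -0.0, -1.0]]
contact_force: [0.1, -0.4, 0.1]
gripper_width: 0.0458
```

Run:
```python
from workcell import ctrl
import cv2,numpy as np
from h import *
s=ctrl.observe();d=ctrl.get_image("wrist")
np.savez("wrist3.npz",pos=s["ee_pos"],R=s["orientation"],**d)
W=wcam("wrist3.npz");u=proj(W,np.array([.5868,.0687,.243]));print(s["t"],s["ee_pos"],s["contact_force"],s["gripper_width"],u)
x0,y0=max(0,int(u[0])-75),max(0,int(u[1])-55);print(x0,y0)
w=cv2.convertScaleAbs(d["image"][y0:y0+110,x0:x0+110,::-1],alpha=1.6,beta=15)
cv2.imwrite("pics/cw3.png",cv2.resize(w,None,fx=5,fy=5,interpolation=cv2.INTER_CUBIC))
```

```text
11.9667 [0.67550945 0.08836929 0.36651057] [ 0.11434718 -0.37830962  0.07052038] 0.04580782621489513 [165.66764971 138.87348882]
90 83
```

View pics/cw3.png

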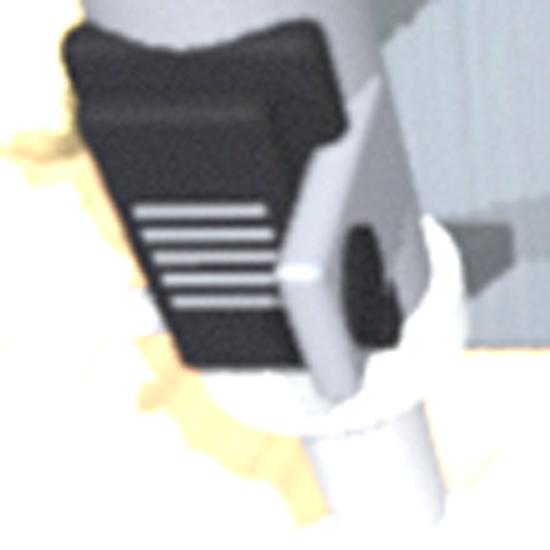

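The picture shows the paddle deeper than when free: the slot above it is hidden and the ribs sit lower against the housing. The button is not clear, so I compare before and after, brightened.

Run:
```python
import cv2,numpy as np
from h import *
o=[]
for n,(x0,y0) in(("wrist2",(97,90)),("wrist3",(90,83))):
    im=np.load(n+".npz")["image"][:,:,::-1][y0+35:y0+80,x0+45:x0+95]
    g=(255*np.clip(im/255.*1.3,0,1)**.45).astype(np.uint8);o.append(cv2.resize(g,(400,360),interpolation=cv2.INTER_CUBIC))
cv2.imwrite("pics/cmp.png",np.hstack(o))
# predicted end-centre pixels in cmp panels for travel 0 / 5.5 / 7
F=frame(np.radians(-49.8));B=np.array([.590,.0707,.240])
for n,(x0,y0) in(("wrist2",(97,90)),("wrist3",(90,83))):
    W=wcam(n+".npz");print(n,[((proj(W,B+F@[0,t,0])+.4-[x0+45,y0+35])*8).round() for t in(0,.0055,.007,.009)])
```

```text
wrist2 [array([280., 172.]), array([236., 172.]), array([225., 172.]), array([209., 172.])]
wrist3 [array([285., 171.]), array([241., 172.]), array([229., 172.]), array([214., 172.])]
```

View pics/cmp.png

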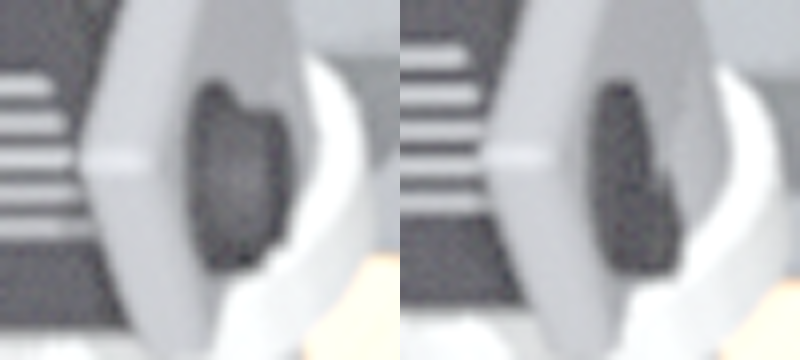

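The comparison shows the button sticking out on the left panel (end near x=280). On the right it is almost flush, with its end near x=225–240, as predicted for 5.5–7 mm of travel. Last check: paddle depth from the ribs, and whether the pot and bench things have moved.

Run:
```python
from workcell import ctrl
from h import *
F=frame(np.radians(-49.8));W2,W3=wcam("wrist2.npz"),wcam("wrist3.npz")
c3=lambda x,y:(x/5+90-.4,y/5+83-.4)
for P,uv in(((.5426,.0459,.2466),(134,211)),((.5626,.0624,.2453),(266,211)),((.5551,.0299,.2298),(173,302)),((.5623,.0151,.2178),(185,368))):
    P=np.array(P);r=[(np.linalg.norm((proj(W3,P-F[:,2]*t)-uv_)),t) for t in np.arange(0,.0121,.0005) for uv_ in [np.array(c3(*uv))]];print("trigger depth est mm",min(r)[1]*1000,"px err",min(r)[0])
P=np.array([.5767,.0654,.2621]);print("apex px now/pred",c3(298,272),proj(W3,P))
for n in("scene","top"):
    a=np.load(n+".npz")["image"];b=ctrl.get_image(n)["image"];m=(cv2.absdiff(cv2.GaussianBlur(a,(5,5),0),cv2.GaussianBlur(b,(5,5),0)).max(2)>45).astype(np.uint8)
    k,_,st,_=cv2.connectedComponentsWithStats(m);print(n,[s.tolist() for s in st[1:] if s[4]>25])
s=ctrl.observe();print(s["t"],s["contact_force"])
```

```text
trigger depth est mm 5.0 px err 0.2704429435217607
trigger depth est mm 5.0 px err 0.28462920346023957
trigger depth est mm 5.0 px err 0.1694532088826225
trigger depth est mm 4.500000000000001 px err 0.1789111109803924
apex px now/pred (149.2, 137.0) [149.34791572 137.1008529 ]
scene [[154, 0, 172, 215, 13837], [339, 0, 25, 21, 271], [463, 0, 49, 92, 2033], [342, 6, 68, 77, 1840], [284, 14, 28, 53, 495], [292, 132, 160, 99, 3521], [483, 132, 29, 51, 945]]
top [[239, 19, 16, 12, 131], [165, 23, 73, 7, 351], [124, 30, 211, 354, 42003], [179, 31, 59, 10, 454], [243, 33, 10, 8, 74], [19, 217, 15, 22, 156], [0, 248, 131, 136, 7462], [283, 356, 6, 6, 31]]
12.1167 [-1.12388828  0.61317869  0.12509004]
```

The paddle sits about 5 mm in, consistent with the 5.5 mm lock rest, the cheek apex is where predicted, and nothing touches the arm. I hand the job in.

```bash
python3 -c "
from workcell import ctrl
print(ctrl.sign_off())"
```

```text
the job is handed in; nothing more can be done
None
```

The hot-air gun's trigger is caught on its lock, and I handed the job in at about 12 s of the 38 s allowed. With the tool upright, I squeezed the paddle to its stop with one fingertip, at about 12 N along its normal against the 40 N limit. I then closed the other finger on the lock button, eased the trigger back about 5.5 mm, let go and moved clear.

**Last checks:**
- **Trigger:** the paddle rests 4.5–5.0 mm in, by matching its ribs in the wrist picture. That agrees with the 5.5 mm lock position to within my pixel error, but 4.5 mm is also the bottom of the accepted range.
- **Lock button:** it stays nearly flush after release, where a travel of 5.5–7 mm should put it. While pinched, the gap read 11.4 mm against about 12 mm expected.
- **Contact:** the wrist force is at noise level (about 1 N), so nothing is being touched.

**What disagreed or stayed open:**
- **Camera mismatch:** my pixel picks in the top view put the button and paddle about 4–6 mm sideways from the wrist stereo. I used the wrist values, and the contacts bore them out.
- **Button height:** my first stereo estimate came out about 6 mm too high, and I corrected it from the paddle plane.
- **Pot and bench:** I have no clean before-and-after check that these stayed put, because the arm and its shadow overlapped the scene comparison and covered much of the top one. No force reading at the end of a move suggested hitting anything but the gun.

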